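# Seat the keyed battery pack in its well

## Task

Take the battery pack whose round foot has one flat side, turn it so that its flat lines up with the flat in the D-shaped well of the console, and lower it in (do not drop it) until it stands fully home and upright. Let go of it. Leave the other two packs where they stand.

Things in the scene. Friction and masses are not known exactly. Their poses are not given: they have to be found in the camera images.
- keyed_pack_mid (a point): Centre (on the axis, 46 mm above the underside) of the keyed pack, 0.2 to 0.4 kg, upright on the bench, 92 mm tall, z up. Lower 45 mm: cream foot, a disc of radius 32 mm cut by one flat 13 mm from the axis, facing the point's +x (the same way as the well's flat when it fits). Upper 47 mm: dark grip bar on the axis, 22 mm along x, 34 mm along y, to be gripped either way.
- keyed_well (a point): Centre of the mouth of the D-shaped well, middle of three in the fixed cream console (200 x 300 mm, its level top 65 mm above the bench, knobs 16 mm higher). z up. Hole: radius 37 mm with one flat, 18.5 mm from the axis, on the point's +x side; mouth flared 2.5 to 5 mm; floor 40 mm below this point, so the pack, fully home, has its centre 6 mm above it. Neighbour wells, 95 mm off along y, are round.
- round_pack_mid (a point): Centre (46 mm above its underside) of another pack: same size and grip, but its foot is fully round, radius 32 mm. To be left alone.
- square_pack_mid (a point): Centre (46 mm above its underside) of another pack: same height and grip, but its foot is a 56 mm square. To be left alone. The three packs stand 120 mm or more apart, in any order.
There are look-alikes about, which are no part of the job. What is shaped like the part that bears keyed_pack_mid but orange is not meant.

How it is judged (in metres and radians):
At the end, for the whole second after the job is handed in: The keyed pack stands at rest in the D-shaped well: its axis within 12 mm of the well's, its foot within 6 mm of the well's floor, upright within 7 degrees, its flat in line with the well's flat within 17 degrees (horizontal distance between keyed_pack_mid and keyed_well below 0.012 m and z of keyed_pack_mid in the frame of keyed_well below 0.012 m and angle between keyed_pack_mid's own z axis and vertical below 0.12 rad and angle between the x axis of keyed_pack_mid and the x axis of keyed_well, either way round below 0.3 rad and linear speed of keyed_pack below 0.02 m/s); the robot touches nothing.
It fails at once if the keyed pack is dropped into the well (it moves faster than 0.8 m/s while over or in the well) (horizontal distance between keyed_pack_mid and keyed_well below 0.03 m and z of keyed_pack_mid in the frame of keyed_well below 0.046 m and linear speed of keyed_pack above 0.8 m/s).
It fails at once if the round-footed pack is moved by more than 40 mm (distance of round_pack_mid from where it was at the start of the episode above 0.04 m).
It fails at once if the square-footed pack is moved by more than 40 mm (distance of square_pack_mid from where it was at the start of the episode above 0.04 m).
It also fails if it takes over 38 s, if anything falls off the work surface, if the arm or the gripper's body presses on something with over 40 N, if the wrist force passes 120 N, or if a joint passes its speed limit or range.

## Robot

A 6-joint arm with a two-finger parallel gripper is mounted at the origin on the work surface. World frame = base frame: x ahead of the robot, y to its left, z up, the work surface at z = 0. Lengths are in mm, angles in rad, forces in N, time in s.
With the tool pointing down it reaches from about 300 to 775 mm from the base axis. Payload 14.6 kg.
Tool frame: the origin (TCP) lies on the centre line of the jaws, within the pads' length; the fingertips stand 25 mm ahead of it and the grasp point (between the pads) lies 6 mm ahead of it; y points along the fingers, x is the direction in which the jaws open and shut, and the axes are right-handed (so a half turn about y gives the same grasp; the last joint's range is limited). The gripper opens to 94 mm and grips with 3 to 60 N. Pads are 16 mm wide; open, the fingers measure 119 mm over their backs; the gripper's body (75 mm by 177 mm) begins 78 mm behind the grasp point.
Start: joints at [1.27, 0.3, 1.521, -0, 1.321, -0.067], TCP at [127.42, 535.027, 230.446] pointing down, gripper open.
Joint ranges: [-3.03, 3.03], [-0.79, 2.21], [0.23, 2.52], [-1.04, 4.18], [0, 3.07], [-2.55, 2.55]. Speed limits (rad/s): [2.22, 2.22, 2.57, 3.14, 3.14, 3.14].

## Interface

Orientations are given as a 3x3 rotation matrix whose columns are the frame's x, y, z axes.
In Python, from workcell import r gives the robot as it stands. Calls block until the motion is done:
- r.move_pose(position, orientation): joint-space move of the TCP to a pose.
- r.move_straight(position, velocity=150, rotation=None): straight line of the TCP; rotation=None keeps the orientation; velocity is the mean speed in mm/s.
- r.move_j(angles): joint-space move.
- r.command_gripper(opening, grasp_force=None): finger opening in mm; grasp_force is the grip in N (None keeps the last); returns when the fingers have stopped.
- r.hold(seconds).
- r.solve_ik(position, orientation): joint angles nearest the present ones, or None.
- r.grab_frame(name): name is "scene" or "side" or "wrist"; returns a dict with "image" (384x512x3 uint8, red, green, blue), "vertical_fov" (degrees; the focal length in pixels is half the picture's height over the tangent of half this angle, whatever the lens; pixels are square), "cx", "cy" (the principal point, pixels), "k1" (the pictures are not rectified: a ray, as slopes to the right and down, at radius r is drawn at 1 + k1 r^2 times it, then the intrinsics apply), "cam_to_world" (4x4, takes a point from camera to world coordinates); the wrist camera has in their place "T_tool_cam" (4x4, takes a point from camera to tool coordinates, whose origin is the TCP and whose axes are the tool frame's). Camera axes: x right, y up, looking along -z (the intrinsics and any distortion apply to the point x, -y, -z); pixel columns grow to the right and rows downward; lengths in mm; the calibration is good to about 2 mm. A picture is of the moment at which its call begins: read the wrist's pose just before it. There is no depth.
A pose or a line that the arm cannot do raises r.Unreachable and nothing moves.
- r.hand_in(): hands the job in, once; it reports no verdict.
Readings, each from a call of its own:
- r.current_t(): time.
- r.current_joint_pos(): joint angles.
- r.current_joint_velocities(): joint speeds.
- r.current_effort(): joint torques, N m.
- r.current_eef_pos(): TCP position.
- r.current_tool_rot(): TCP orientation.
- r.current_wrist_force(): force on the tool from outside, world axes, zero at the start.
- r.current_wrist_torque(): the same for the moment, N m.
- r.current_width(): finger opening in mm.
Only numpy, scipy, OpenCV 4.12 (cv2) and the standard library are available. Lean on these libraries where they do the work, as an engineer would, in place of code of your own. Each camera call takes 0.05 s, during which the arm holds its last target.

## Working session

There is one attempt and no reset: what is moved stays moved. The work goes in short steps, each a Python script; the robot and the scene stay as the last script left them, time stands still between calls to the robot, and variables do not carry over. Pictures are saved under pics/ and viewed, and the job is handed in when it is done.

```bash
mkdir -p pics; ls
cat > h.py <<'E'
import numpy as np, cv2, pickle
from workcell import r
def save(n,img): cv2.imwrite(f'pics/{n}.png',img[:,:,::-1])
def grab(name):
    if name=='wrist':
        p=np.array(r.current_eef_pos());R=np.array(r.current_tool_rot())
        f=r.grab_frame(name); T=np.eye(4);T[:3,:3]=R;T[:3,3]=p
        f['cam_to_world']=T@np.array(f['T_tool_cam'])
    else: f=r.grab_frame(name)
    return f
def K(f):
    h,w=f['image'].shape[:2]; F=h/2/np.tan(np.radians(f['vertical_fov'])/2)
    return np.array([[F,0,f['cx']],[0,F,f['cy']],[0,0,1.]]),np.array([f['k1'],0,0,0.])
def rays(f,px):
    k,d=K(f); u=cv2.undistortPoints(np.array(px,float).reshape(-1,1,2),k,d).reshape(-1,2)
    D=np.c_[u[:,0],-u[:,1],-np.ones(len(u))]; T=np.array(f['cam_to_world'])
    return T[:3,3],D@T[:3,:3].T
def onplane(f,px,z):
    o,D=rays(f,px); return o+D*((z-o[2])/D[:,2])[:,None]
def proj(f,P):
    T=np.linalg.inv(np.array(f['cam_to_world'])); p=np.array(P,float).reshape(-1,3)@T[:3,:3].T+T[:3,3]
    k,d=K(f); p=p*[1,-1,-1]; return cv2.projectPoints(p,np.zeros(3),np.zeros(3),k,d)[0].reshape(-1,2)
E
python3 - <<'E'
from h import *
for n in ['scene','side','wrist']:
    f=grab(n); save(n+'0',f['image']); pickle.dump(f,open(n+'0.pkl','wb'))
    print(n,f['vertical_fov'],f['cx'],f['cy'],f['k1'],np.round(f['cam_to_world'],3).tolist())
print(r.current_t())
E
```

```text
pics
scene 50.78732447241209 250.5731945802926 194.11732929553668 -0.14436951457207 [[-0.036, -0.652, 0.758, 1333.006], [0.999, -0.031, 0.02, -32.012], [0.01, 0.758, 0.652, 741.149], [0.0, 0.0, 0.0, 1.0]]
side 47.52641966216323 250.682608310238 192.71859351766722 -0.1603416198620052 [[-0.881, 0.358, -0.311, 261.316], [-0.474, -0.673, 0.568, 438.221], [-0.006, 0.648, 0.762, 765.46], [0.0, 0.0, 0.0, 1.0]]
wrist 63.42367800906485 254.7892332552555 197.4759715961179 -0.038470944684612575 [[0.231, -0.944, -0.234, 59.544], [0.973, 0.224, 0.056, 551.784], [-0.001, -0.241, 0.971, 383.61], [0.0, 0.0, 0.0, 1.0]]
0.15
```

View pics/scene0.png

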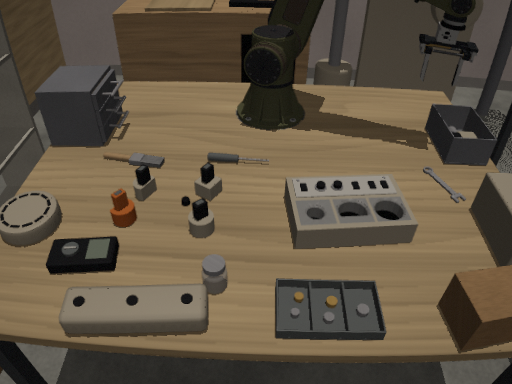

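View pics/side0.png

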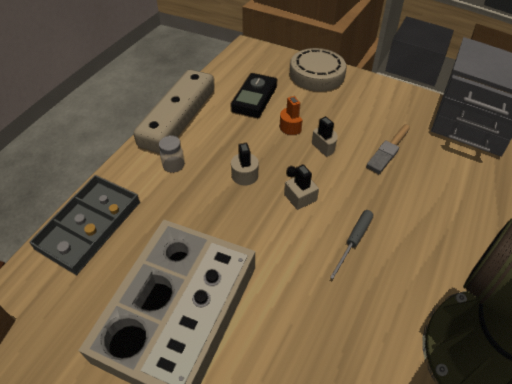

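View pics/wrist0.png

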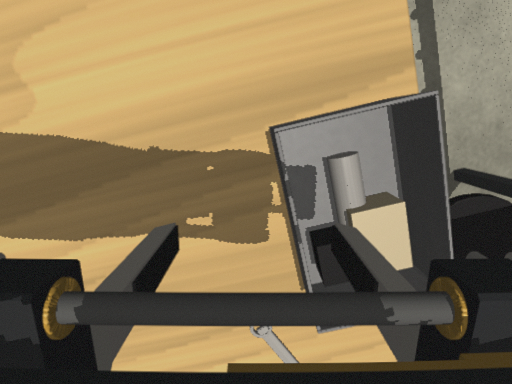

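Scene: the console is at about (347,210). Three pale packs stand at (145,183), (208,182) and (201,218), with an orange look-alike at (123,210). I'll zoom in.

Run:
```python
from h import *
a=pickle.load(open('scene0.pkl','rb'))['image'];b=pickle.load(open('side0.pkl','rb'))['image']
z=lambda i,x0,y0,x1,y1,s:cv2.resize(i[y0:y1,x0:x1],None,fx=s,fy=s,interpolation=cv2.INTER_CUBIC)
save('c1',z(a,110,150,240,245,6)); save('c2',z(b,220,100,350,215,5)); save('c3',z(b,80,215,265,384,3.5)); save('c4',z(a,280,170,415,250,5.5))
```

```text
(no output)
```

View pics/c1.png

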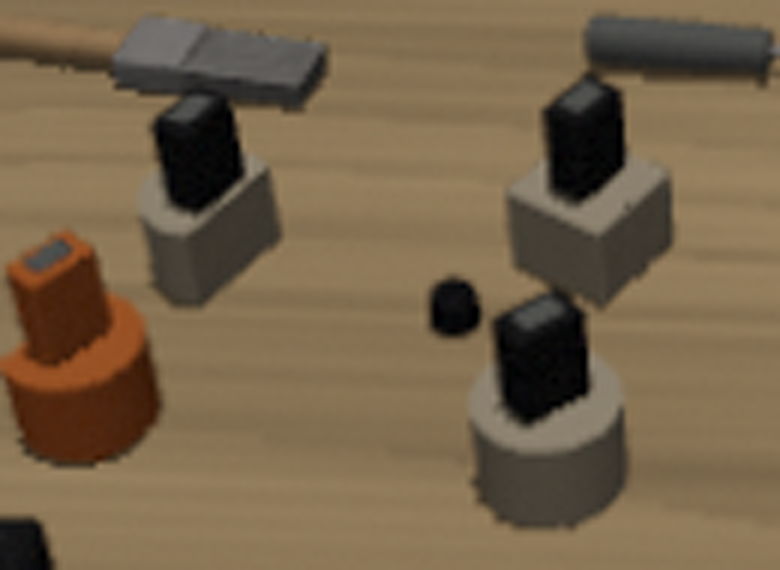

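View pics/c2.png

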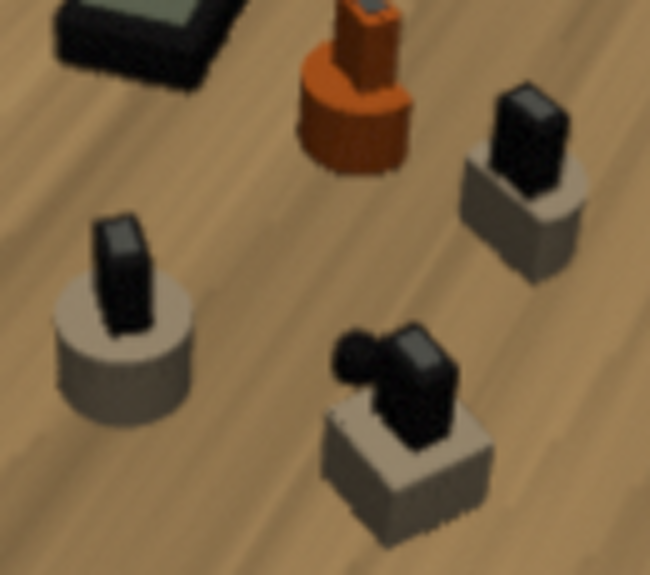

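View pics/c3.png

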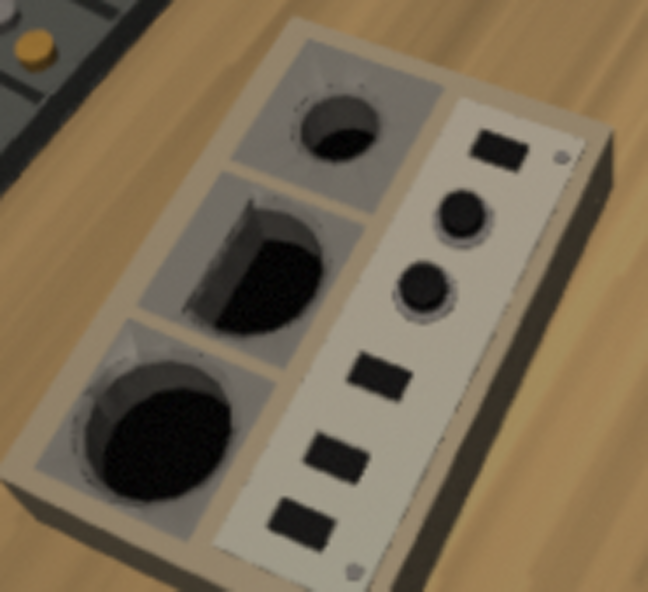

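View pics/c4.png

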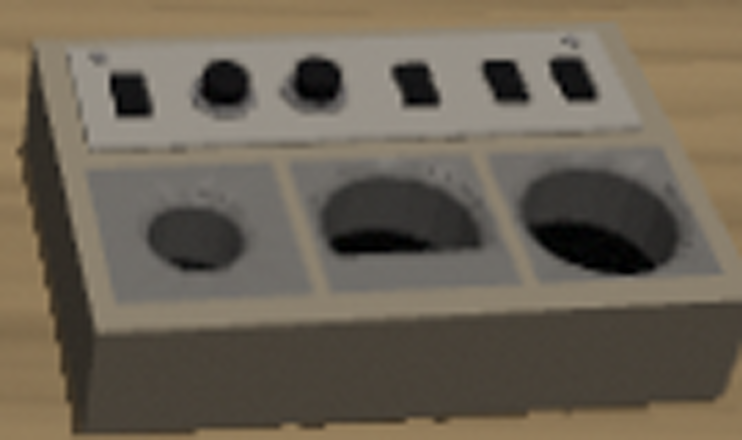

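The keyed pack is at (145,183) in scene and (325,135) in side, with its flat facing scene-right. The D well is the middle one; its flat is on the edge of the console away from the robot.

Run:
```python
from h import *
a=pickle.load(open('scene0.pkl','rb'));b=pickle.load(open('side0.pkl','rb'))
c1=lambda *p:np.array(p)/6+[110,150]
c2=lambda *p:np.array(p)/5+[220,100]
c3=lambda *p:np.array(p)/3.5+[80,215]
c4=lambda *p:np.array(p)/5.5+[280,170]
print('top',onplane(a,c1((197,107)),92),onplane(b,c2((535,102)),92))
e=onplane(a,c1((188,232),(270,170)),45);print('flat scene',e)
e2=onplane(b,c2((467,155),(540,217)),45);print('flat side',e2)
for x in(e,e2): d=x[1]-x[0];print(np.degrees(np.arctan2(d[1],d[0])),np.linalg.norm(d))
e=onplane(b,c3((250,203),(185,310)),65);d=e[1]-e[0];print('well flat',e,np.degrees(np.arctan2(d[1],d[0])),np.linalg.norm(d))
# console top corners side: , scene
q=onplane(a,c4((37,40),(612,27),(97,332)),65);print('console scene',q,np.linalg.norm(q[1]-q[0]),np.linalg.norm(q[2]-q[0]))
q=onplane(b,c3((297,17),(612,130),(5,480)),65);print('console side',q,np.linalg.norm(q[1]-q[0]),np.linalg.norm(q[2]-q[0]))
```

```text
top [[ 484.80329281 -344.44380085   92.        ]] [[ 482.38683888 -348.57265777   92.        ]]
flat scene [[ 515.92019802 -348.73777362   45.        ]
 [ 469.89661908 -321.03935968   45.        ]]
flat side [[ 512.78781122 -349.14458398   45.        ]
 [ 464.16720171 -324.44103823   45.        ]]
148.95916950058964 53.71565836013618
153.06542517736173 54.53649090967509
well flat [[616.63052841 173.34423397  65.        ]
 [609.07874427 240.45253896  65.        ]] 96.4205571102439 67.53187426913875
console scene [[473.27992154  42.21695149  65.        ]
 [447.07603699 335.42839578  65.        ]
 [671.87672714  61.36231109  65.        ]] 294.3800173729467 199.5175079767208
console side [[665.7883164   60.34885811  65.        ]
 [469.90769297  42.14902155  65.        ]
 [631.32643798 357.93356807  65.        ]] 196.72430629921095 299.5734979353891
```

Both views agree: the pack is near (483,-346) with its flat normal at about 61°. The well is near (591,205) with its flat normal at about 6°. Console sizes come out at 197–199 x 294–300 mm, against 200 x 300 given. Next I'll check IK and hover for close looks.

```bash
cat >> h.py <<'E'
def Rdown(a):  # tool x (jaw dir) at world angle a (deg), z down
    a=np.radians(a);x=np.array([np.cos(a),np.sin(a),0]);z=np.array([0,0,-1.]);return np.c_[x,np.cross(z,x),z]
E
python3 - <<'E'
from h import *
for s in (0,180):
    for p,a in (((483,-346,230),61+90+s),((591,205,200),6+90+s)):
        q=r.solve_ik(p,Rdown(a)); print(s,p,None if q is None else np.round(q,2))
print(np.round(r.current_tool_rot(),2))
f=grab('wrist'); print(np.round(f['T_tool_cam'],2))
E
```

```text
0 (483, -346, 230) [-1.05  0.83  1.31  1.25  2.02  2.5 ]
0 (591, 205, 200) [0.38 0.46 2.13 3.47 1.04 1.4 ]
180 (483, -346, 230) None
180 (591, 205, 200) None
[[ 0.23 -0.   -0.97]
 [ 0.97 -0.    0.23]
 [-0.   -1.    0.  ]]
[[   1.     -0.     -0.      0.61]
 [  -0.      0.24   -0.97 -153.65]
 [   0.      0.97    0.24   69.9 ]
 [   0.      0.      0.      1.  ]]
```

The tool's y axis is the approach direction, so I'll fix that.

```bash
cat >> h.py <<'E'
def Rdown(a):  # tool x (jaw dir) at world angle a (deg), y (fingers) down
    a=np.radians(a);x=np.array([np.cos(a),np.sin(a),0]);y=np.array([0,0,-1.]);return np.c_[x,y,np.cross(x,y)]
E
python3 - <<'E'
from h import *
for s in (0,90,180,270):
    for p,a in (((483,-346,230),61+s),((483,-346,80),61+s),((591,205,200),6+s),((591,205,40),6+s)):
        q=r.solve_ik(p,Rdown(a)); print(s,p,None if q is None else np.round(q,2))
E
```

```text
0 (483, -346, 230) [-0.68  0.4   1.39 -0.    1.35 -1.75]
0 (483, -346, 80) [-0.68  0.56  1.53 -0.    1.06 -1.75]
0 (591, 205, 200) [ 0.28  0.49  1.33 -0.    1.32  0.17]
0 (591, 205, 40) [ 0.28  0.67  1.45 -0.    1.02  0.17]
90 (483, -346, 230) None
90 (483, -346, 80) None
90 (591, 205, 200) [ 0.28  0.49  1.33 -0.    1.32 -1.4 ]
90 (591, 205, 40) [ 0.28  0.67  1.45 -0.    1.02 -1.4 ]
180 (483, -346, 230) [-0.68  0.4   1.39 -0.    1.35  1.39]
180 (483, -346, 80) [-0.68  0.56  1.53 -0.    1.06  1.39]
180 (591, 205, 200) None
180 (591, 205, 40) None
270 (483, -346, 230) [-0.68  0.4   1.39 -0.    1.35 -0.18]
270 (483, -346, 80) [-0.68  0.56  1.53 -0.    1.06 -0.18]
270 (591, 205, 200) [ 0.28  0.49  1.33 -0.    1.32  1.74]
270 (591, 205, 40) [ 0.28  0.67  1.45 -0.    1.02  1.74]
```

Run:
```python
from h import *
r.move_pose((591,205,230),Rdown(276)); r.hold(.2)
f=grab('wrist'); save('w_well',f['image']); pickle.dump(f,open('w_well.pkl','wb')); print(r.current_t())
r.move_pose((483,-346,230),Rdown(331)); r.hold(.2)
f=grab('wrist'); save('w_pack',f['image']); pickle.dump(f,open('w_pack.pkl','wb')); print(r.current_t(),r.current_wrist_force())
```

```text
2.5
4.775 [0.50443127 0.68877102 0.40130827]
```

View pics/w_well.png

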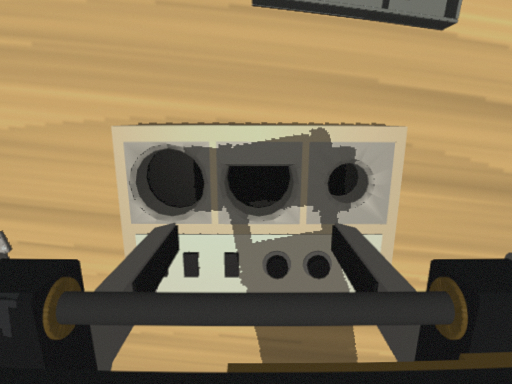

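View pics/w_pack.png

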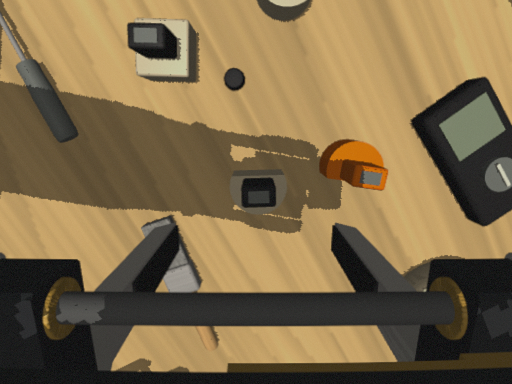

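Run:
```python
from h import *
z=lambda i,x0,y0,x1,y1,s:cv2.resize(i[y0:y1,x0:x1],None,fx=s,fy=s,interpolation=cv2.INTER_CUBIC)
a=pickle.load(open('w_well.pkl','rb'))['image'];b=pickle.load(open('w_pack.pkl','rb'))['image']
g=lambda i:(255*(i/255.)**.6).astype(np.uint8)
save('d1',g(z(a,210,130,310,230,6)));save('d2',g(z(b,215,155,305,225,8)))
```

```text
(no output)
```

View pics/d1.png

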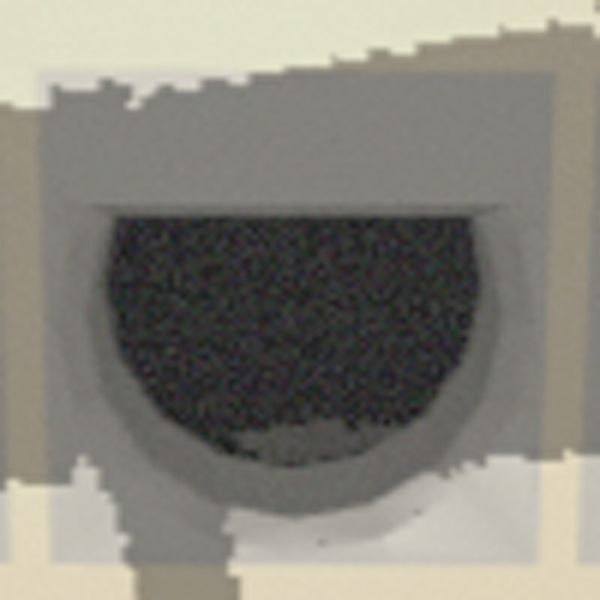

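View pics/d2.png

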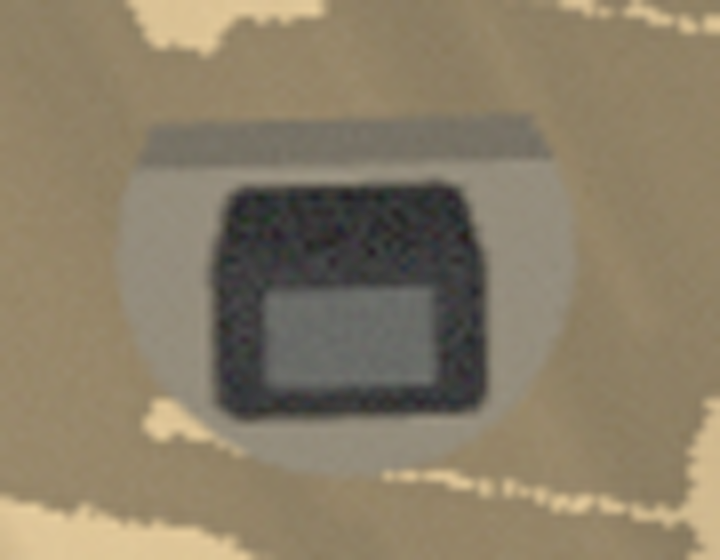

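Run:
```python
from h import *
a=pickle.load(open('w_well.pkl','rb'));b=pickle.load(open('w_pack.pkl','rb'))
d1=lambda *p:(np.array(p)+.5)/6-.5+[210,130]
d2=lambda *p:(np.array(p)+.5)/8-.5+[215,155]
P=onplane(b,d2((118,260),(576,255),(350,472),(145,170),(550,158)),45)
T=onplane(b,d2((350,343),(213,380),(487,375)),92)
print(P);print(T)
print('dia',np.linalg.norm(P[1]-P[0]),'gripw',np.linalg.norm(T[2]-T[1]))
d=P[3]-P[4];yaw=np.degrees(np.arctan2(d[1],d[0]))-90;n=np.array([np.cos(np.radians(yaw)),np.sin(np.radians(yaw))]);t=np.array([-n[1],n[0]])
print('flat len',np.linalg.norm(d),'yaw',yaw)
al=(P[3]+P[4])[:2]/2@n-13; al2=P[2][:2]@n+32; la=(P[0]+P[1])[:2]/2@t
print('along from flat, from round',al,al2,'centre',la*t+al*n,'label',T[0],(T[1]+T[2])/2@np.r_[t,0],la)
Wl=onplane(a,d1((85,207),(505,207),(97,290),(497,290),(296,515),(40,300),(550,300),(40,70),(550,72)),65)
print(Wl)
d=Wl[0]-Wl[1];yaw=np.degrees(np.arctan2(d[1],d[0]))-90;n=np.array([np.cos(np.radians(yaw)),np.sin(np.radians(yaw))]);t=np.array([-n[1],n[0]])
print('flat',np.linalg.norm(d),'yaw',yaw,'dia',np.linalg.norm(Wl[2]-Wl[3]))
d=Wl[7]-Wl[8];print('tray yaw',np.degrees(np.arctan2(d[1],d[0]))-90)
al=(Wl[0]+Wl[1])[:2]/2@n; rd=Wl[4][:2]@n; print('flat to round bottom',al-rd,'exp 55.5+flares', [ (w[0]+w[1])[:2]/2@t for w in (Wl[:2],Wl[2:4],Wl[5:7])])
for fl in (0,2.5,5): print((Wl[2]+Wl[3])[:2]/2@t*t+(al-18.5-fl)*n, (Wl[2]+Wl[3])[:2]/2@t*t+(rd+37+fl)*n)
# deviation compare static
```

```text
[[ 457.21060434 -333.2447963    45.        ]
 [ 513.34338918 -363.47931155   45.        ]
 [ 470.63997505 -375.87105371   45.        ]
 [ 466.83180049 -324.0623586    45.        ]
 [ 516.5264869  -349.63138074   45.        ]]
[[ 484.89636151 -348.86214187   92.        ]
 [ 468.12565546 -344.87025771   92.        ]
 [ 497.50903369 -360.40717698   92.        ]]
dia 63.757473649629546 gripw 33.238212600848755
flat len 55.88682089925952 yaw 62.77317146264801
along from flat, from round -87.57473118143474 -86.9008445195577 centre [ 485.35404295 -348.21231076] label [ 484.89636151 -348.86214187   92.        ] -590.6595360084563 -590.8900293883395
[[613.13906565 240.82310338  65.        ]
 [620.79027877 169.11547829  65.        ]
 [598.94239783 237.5556799   65.        ]
 [606.30464376 168.54228876  65.        ]
 [562.05025407 198.77408994  65.        ]
 [596.13933175 247.26503898  65.        ]
 [605.54009069 159.13564956  65.        ]
 [635.50898303 250.31827862  65.        ]
 [644.3196223  164.63210635  65.        ]]
flat 72.11466257125043 yaw 6.090424047780459 dia 69.40497692050234
tray yaw 5.870778511593528
flat to round bottom 55.26176187455076 exp 55.5+flares [np.float64(138.35373430101896), np.float64(137.96583242310828), np.float64(138.3055964636317)]
[598.61024751 202.62076754] [598.84714095 202.6460441 ]
[596.12435828 202.35552283] [601.33303017 202.91128881]
[593.63846906 202.09027811] [603.8189194  203.17653352]
```

Run:
```python
from h import *
z=lambda i,x0,y0,x1,y1,s:cv2.resize(i[y0:y1,x0:x1],None,fx=s,fy=s,interpolation=cv2.INTER_CUBIC)
a=pickle.load(open('w_well.pkl','rb'))['image']
g=lambda i:(255*(i/255.)**.6).astype(np.uint8)
save('e1',g(z(a,120,130,220,230,6)));save('e2',g(z(a,300,130,400,230,6)))
```

```text
(no output)
```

View pics/e1.png

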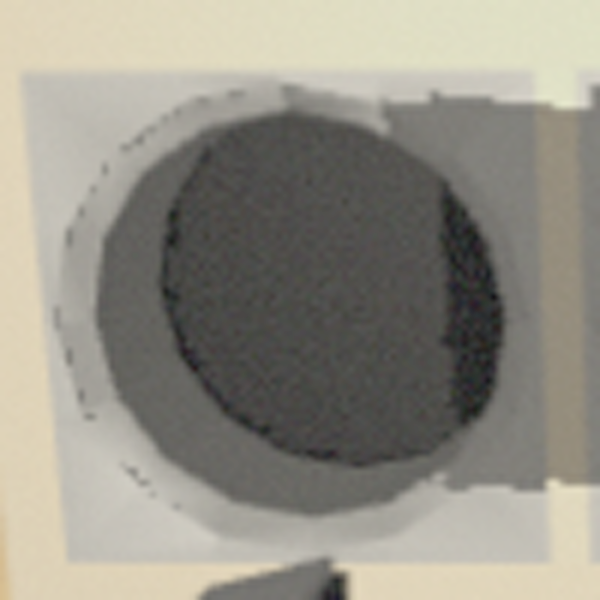

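View pics/e2.png

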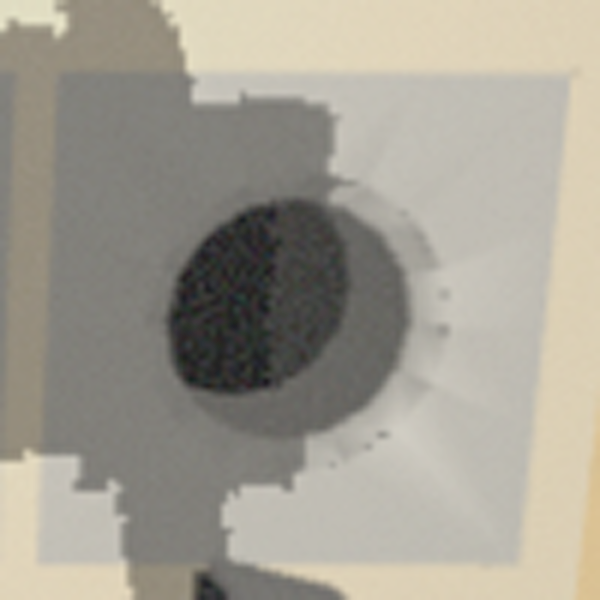

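Run:
```python
from h import *
a=pickle.load(open('w_well.pkl','rb'))
d=lambda x0,*p:(np.array(p)+.5)/6-.5+[x0,130]
for z in (65,61):
    L=onplane(a,np.r_[d(120,(300,313),(97,313),(503,313),(300,112),(300,515)),d(300,(288,317))],z)
    print(z,L[0],L[5],'mid',(L[0]+L[5])/2,'sep',np.linalg.norm(L[0]-L[5]),'dia',np.linalg.norm(L[1]-L[2]),np.linalg.norm(L[3]-L[4]))
    dd=L[0]-L[5];print(np.degrees(np.arctan2(dd[1],dd[0]))-90)
    M=onplane(a,d(210,(110,290),(484,290),(296,216),(296,515)),z);print('D',np.linalg.norm(M[0]-M[1]),np.linalg.norm(M[2]-M[3]),M[2],M[3])
```

```text
65 [588.69577307 295.76297203  65.        ] [607.76059001 110.3241491   65.        ] mid [598.22818154 203.04356056  65.        ] sep 186.4162661787598 dia 71.28753314536728 71.79717965380817
5.869910072385025
D 64.89008493821619 53.691972018728336 [615.4217313  204.63184353  65.        ] [562.05025407 198.77408994  65.        ]
61 [587.80217674 296.79509761  61.        ] [607.10628108 109.02878451  61.        ] mid [597.45422891 202.91194106  61.        ] sep 188.75602448845385 dia 72.18228123507798 72.69832444739879
5.869910072385011
D 65.70453701669173 54.36587371341316 [614.86357931 204.52015897  61.        ] [560.822223   198.58888321  61.        ]
```

Centre-to-centre and chord checks agree. The well centre is (597.4,203.0) with yaw 5.9°; the pack centre is (485.2,-348.4) with yaw 62.5°. I'll use the wrist-camera values for both, since any bias cancels. Grasping next.

Run:
```python
from h import *
R=Rdown(332.5)
r.command_gripper(64,30)
r.move_pose((485.2,-348.4,150),R)
r.move_straight((485.2,-348.4,80),120); print(r.current_wrist_force())
r.command_gripper(10,30); print('w',r.current_width(),r.current_wrist_force(),r.current_t())
r.move_straight((485.2,-348.4,100),80)
r.move_straight((485.2,-348.4,230),200); r.hold(.2)
print(r.current_width(),r.current_wrist_force(),r.current_t(),r.current_eef_pos())
f=grab('wrist'); save('w_lift',f['image']); pickle.dump(f,open('w_lift.pkl','wb'))
f=grab('side'); save('s_lift',f['image']); pickle.dump(f,open('s_lift.pkl','wb'))
```

```text
[ 0.49022942  0.56217557 -0.29898827]
w 33.94804242393309 [-1.02539653  0.01331699  1.39186854] 7.15
34.12089765255934 [ 0.7445033   0.30803917 -3.02321503] 8.55 [ 484.93661886 -348.21341144  228.7124659 ]
```

View pics/w_lift.png

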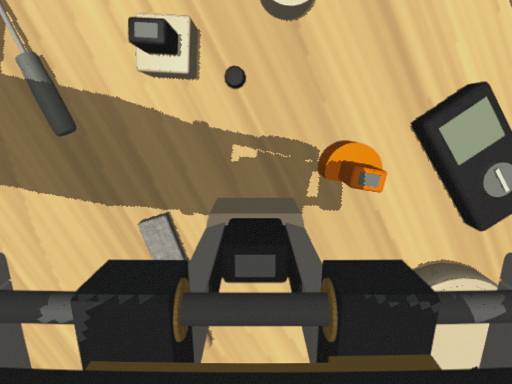

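View pics/s_lift.png

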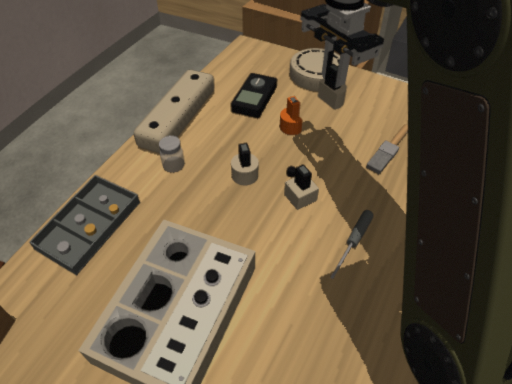

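The pack is held at 34 mm width and about 0.3 kg. I'll check its seat in the hand from the flat edge at rows ~198–213.

Run:
```python
from h import *
f=pickle.load(open('w_lift.pkl','rb'))
i=f['image'];g=(255*(i/255.)**.6).astype(np.uint8)
save('f1',cv2.resize(g[190:290,200:316],None,fx=6,fy=6,interpolation=cv2.INTER_CUBIC))
```

```text
(no output)
```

View pics/f1.png

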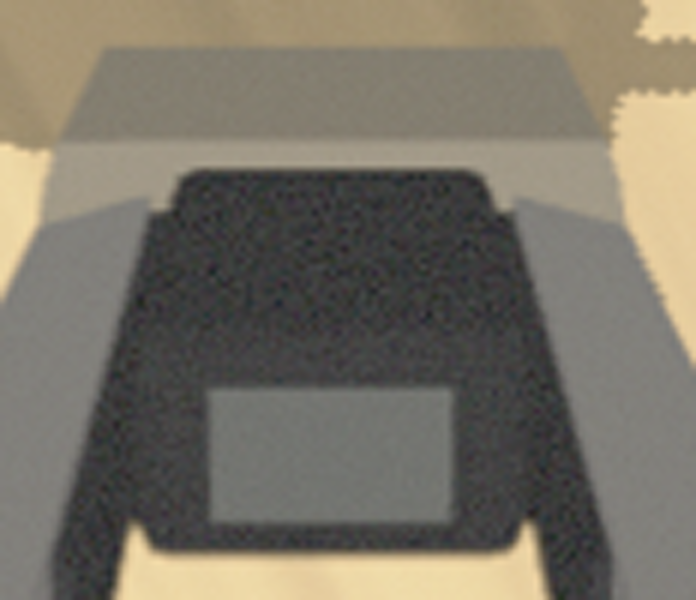

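Run:
```python
from h import *
f=pickle.load(open('w_lift.pkl','rb'))
T=f['cam_to_world']@np.linalg.inv(f['T_tool_cam'])
d=lambda *p:(np.array(p)+.5)/6-.5+[200,190]
for p,h in ((d((60,140),(608,138)),35),(d((105,48),(558,48)),80),(d((130,548),(530,548)),-12)):
    P=onplane(f,p,T[2,3]-h); L=np.c_[P,np.ones(2)]@np.linalg.inv(T).T; print(np.round(L[:,:3],1),np.linalg.norm(P[0]-P[1]))
```

```text
[[-29.1  35.1  13.3]
 [ 28.8  34.9  13.6]] 57.88745763895327
[[-29.6  80.1  12.1]
 [ 28.9  79.9  12.2]] 58.52771150777534
[[-17.3 -12.   -8.4]
 [ 16.3 -12.   -8.3]] 33.65769742441933
```

The pack sits centred in the hand to within about 1 mm, and its flat is square to the tool. Carrying it over the well.

Run:
```python
from h import *
R=Rdown(275.9)
r.move_pose((597.4,203.0,240),R)
r.move_straight((597.4,203.0,158),150); r.hold(.3)
print(r.current_t(),r.current_eef_pos(),r.current_wrist_force(),r.current_width())
for n in('side','scene','wrist'):
    f=grab(n); pickle.dump(f,open(n+'_ov.pkl','wb')); i=f['image']
    if n=='side': i=cv2.resize(i[190:384,70:300],None,fx=3,fy=3,interpolation=cv2.INTER_CUBIC)
    if n=='scene': i=cv2.resize(i[120:260,270:430],None,fx=4,fy=4,interpolation=cv2.INTER_CUBIC)
    save(n+'_ov',i)
```

```text
11.675 [597.58669892 203.05220656 158.62354806] [ 0.08786189  0.12964538 -4.7429217 ] 33.8794922930955
```

View pics/side_ov.png

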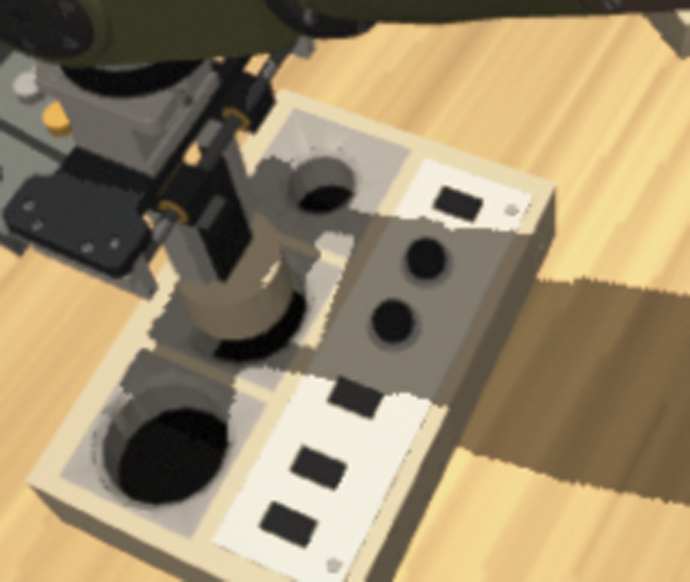

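View pics/scene_ov.png

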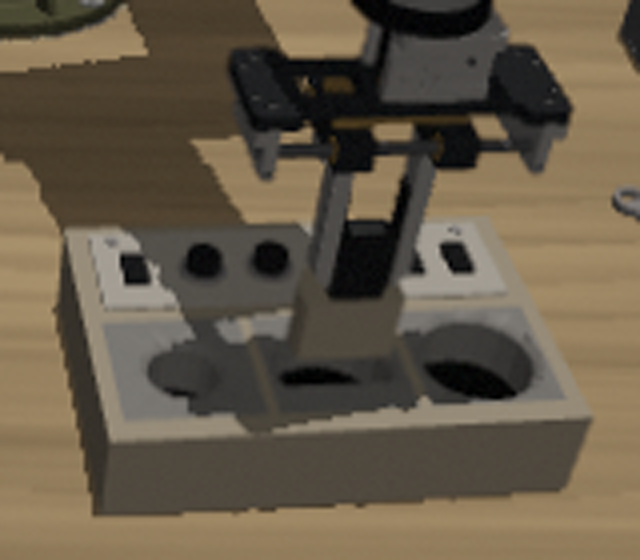

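View pics/wrist_ov.png

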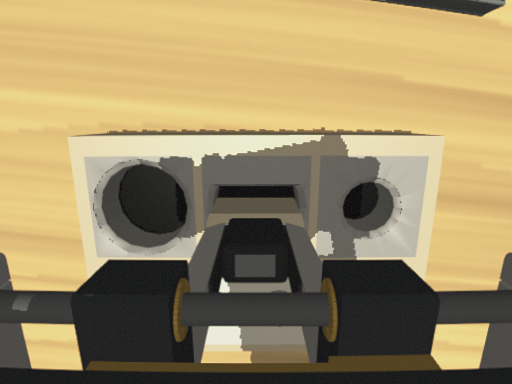

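Run:
```python
from h import *
f=pickle.load(open('wrist_ov.pkl','rb'))
i=f['image'];g=(255*(i/255.)**.6).astype(np.uint8)
save('g1',cv2.resize(g[150:220,195:325],None,fx=6,fy=6,interpolation=cv2.INTER_CUBIC))
save('g2',cv2.resize(g[150:260,80:200],None,fx=5,fy=5,interpolation=cv2.INTER_CUBIC))
f=pickle.load(open('side_ov.pkl','rb'))
i=f['image'];g=(255*(i/255.)**.6).astype(np.uint8)
save('g3',cv2.resize(g[265:320,110:180],None,fx=9,fy=9,interpolation=cv2.INTER_CUBIC))
```

```text
(no output)
```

View pics/g1.png

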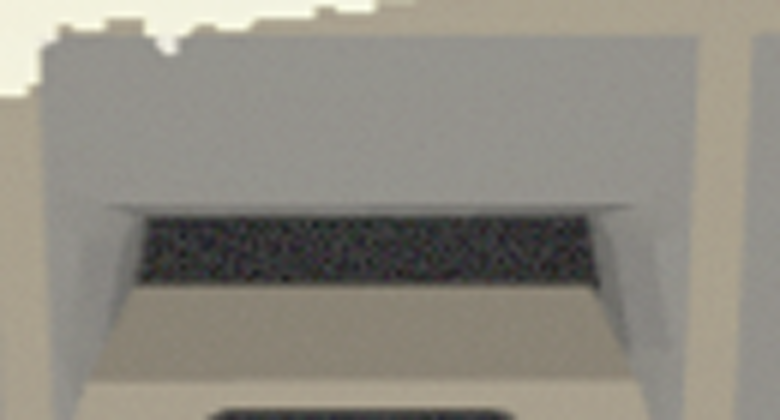

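View pics/g2.png

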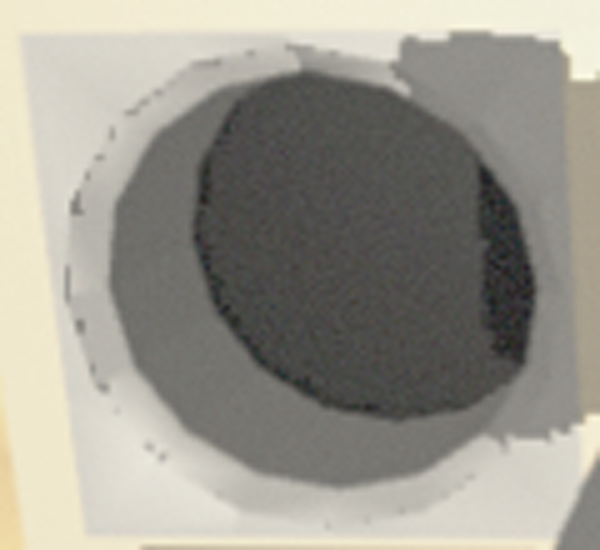

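View pics/g3.png

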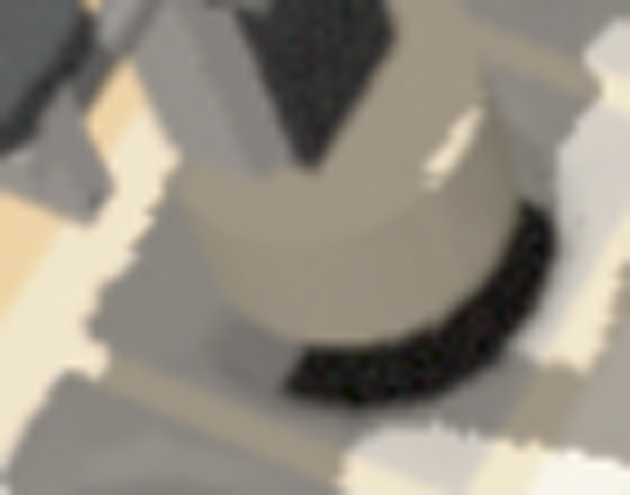

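Run:
```python
from h import *
f=pickle.load(open('wrist_ov.pkl','rb'))
T=f['cam_to_world']@np.linalg.inv(f['T_tool_cam'])
d=lambda s,o,*p:(np.array(p)+.5)/s-.5+o
def L(p,z):
    P=onplane(f,p,z); return np.round((np.c_[P,np.ones(len(P))]@np.linalg.inv(T).T)[:,[0,2]],1)
o=[195,150]
print('mouth',L(d(6,o,(105,205),(632,205)),65).tolist(),'throat',[L(d(6,o,(148,216),(588,216)),z).tolist() for z in(65,61,57)])
print('tray',L(d(6,o,(42,100),(697,100),(42,38),(697,38)),65).tolist())
print('pack bot',L(d(6,o,(132,286),(595,286)),T[2,3]-80).tolist(),'pack top',L(d(6,o,(85,379),(638,379)),T[2,3]-35).tolist())
o=[80,150]
for z in (65,61,57):print('left well l,r,t,b',z,L(d(5,o,(110,275),(535,290),(310,70),(345,487)),z).tolist())
```

```text
mouth [[-35.4, 19.8], [35.8, 19.8]] throat [[[-29.6, 18.2], [29.9, 18.3]], [[-30.1, 17.4], [30.4, 17.4]], [[-30.5, 16.6], [30.9, 16.6]]]
tray [[-43.3, 34.0], [44.0, 34.1], [-43.0, 42.3], [43.7, 42.3]]
pack bot [[-30.4, 11.8], [29.5, 11.8]] pack top [[-29.9, 12.8], [28.5, 12.8]]
left well l,r,t,b 65 [[-128.2, 2.2], [-57.1, -0.3], [-91.5, 36.3], [-91.8, -35.5]]
left well l,r,t,b 61 [[-130.2, 1.1], [-58.1, -1.5], [-93.0, 35.7], [-93.3, -37.2]]
left well l,r,t,b 57 [[-132.3, -0.0], [-59.0, -2.6], [-94.5, 35.2], [-94.8, -38.9]]
```

The pack-to-well offset comes out under 1 mm on both axes. Lowering slowly with force checks.

Run:
```python
from h import *
x,y=597.6,203.0
f0=np.array(r.current_wrist_force())
for z in (140,130,122,115,110,108,106,105,104,103,102,101):
    r.move_straight((x,y,z),50 if z>108 else 25); r.hold(.05)
    f=np.array(r.current_wrist_force())-f0
    print(z,np.round(r.current_eef_pos(),1),np.round(f,1),round(r.current_t(),2))
    if np.linalg.norm(f)>6: break
```

```text
140 [597.7 203.  140.1] [-0.1  0.9  0.7] 12.38
130 [597.6 203.  129.9] [1.2 0.1 0.4] 12.78
122 [597.5 203.  121.8] [0.2 0.6 0.1] 13.14
115 [597.5 203.  114.8] [0.6 0.2 0.7] 13.48
110 [597.5 203.  109.9] [0.4 0.4 1.8] 13.78
108 [597.6 203.  108. ] [-0.4  0.8  0.6] 14.08
106 [597.6 203.  105.9] [-0.1  0.7 -0.2] 14.38
105 [597.8 203.  105.2] [0.3 0.6 2.8] 14.68
104 [597.9 202.9 105.1] [-2.8 -1.2 11.3] 14.98
```

Contact came at TCP z≈105, just as predicted for fully home, with no sideways jam on the way. I'll release, back off and look.

Run:
```python
from h import *
r.move_straight((597.6,203,105.2),25)
r.command_gripper(60); r.hold(.2)
r.move_straight((597.6,203,170),100); r.move_straight((597.6,203,260),200);r.hold(.3)
print(r.current_t(),r.current_wrist_force(),r.current_width())
for n in('side','wrist'):
    f=grab(n); pickle.dump(f,open(n+'_end.pkl','wb')); i=f['image']
    if n=='side': i=cv2.resize(i[190:384,70:300],None,fx=3,fy=3,interpolation=cv2.INTER_CUBIC)
    else: i=cv2.resize(i[120:250,100:400],None,fx=2.6,fy=2.6,interpolation=cv2.INTER_CUBIC)
    save(n+'_end',i)
```

```text
17.7417 [0.32572241 0.37637654 0.50623418] 60.18218148952926
```

View pics/side_end.png

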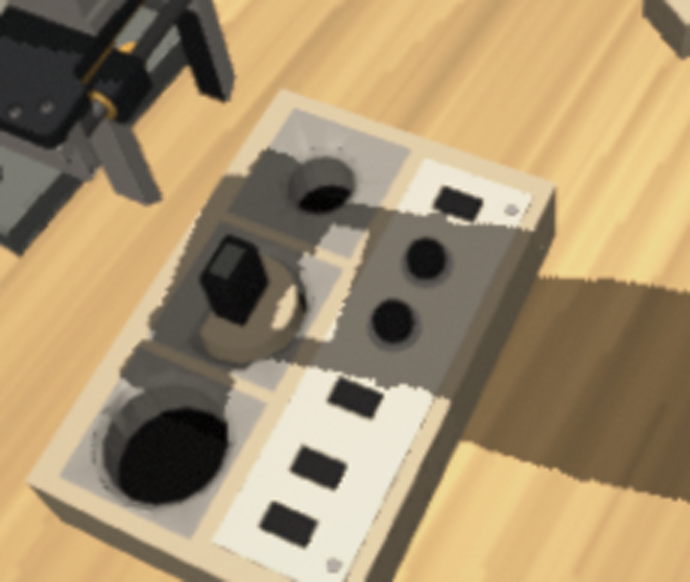

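View pics/wrist_end.png

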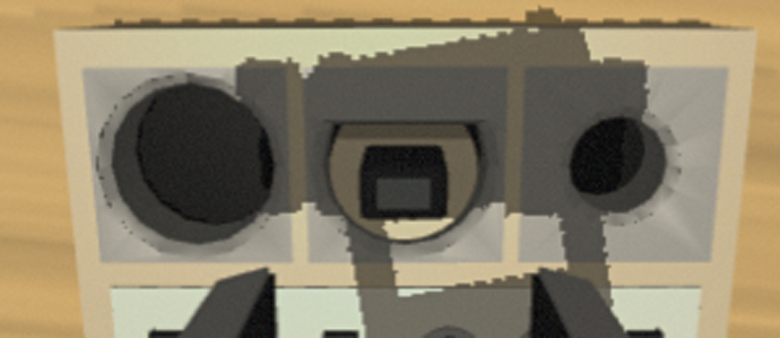

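The pack is in the well with its flat parallel to the well's and the gripper clear. Two-view height check on the bar top, then hand in.

Run:
```python
from h import *
w=pickle.load(open('wrist_end.pkl','rb'));s=pickle.load(open('side_end.pkl','rb'))
o1,D1=rays(w,[(404.5/2.6-.5+100,194.5/2.6-.5+120)]);o2,D2=rays(s,[(227.5/3-.5+70,261.5/3-.5+190)])
A=np.c_[D1[0],-D2[0]];t=np.linalg.lstsq(A,o2-o1,rcond=None)[0]
print(o1+t[0]*D1[0],o2+t[1]*D2[0],'expect z 117')
r.hand_in(); print(r.current_t())
```

```text
[596.21981198 203.30198366 115.09652821] [596.21435472 203.28976957 115.09813015] expect z 117
the job is handed in; nothing more can be done
the job is handed in; nothing more can be done
```

The keyed pack is standing in the D-shaped well with its flat lined up, the gripper has let go, and the job is handed in at about 18 s. No verdict was given.

- **Placing:** I gripped the pack by its bar, which measured 34 mm wide as expected. I turned it about 57° to match the well and lowered it slowly. The floor was reached at a tool height of 105 mm, which is what I predicted for fully home. The wrist force stayed within 2 N of its hanging value until then, and contact peaked at about 12 N.
- **Last checks:** Two views after release put the top of the bar at (596, 203, 115) mm. Fully home should be 117 mm, so the 2 mm difference is within calibration. That is about 1 mm from the well axis I measured at (597, 203). The flat looks parallel to the well's flat, and the gripper stands well clear.
- **Other two packs:** I never touched them; both were still in place after the lift. I did not picture them again after placing the pack.
- **Disagreement:** The side camera put the well's flat about 4 mm nearer the robot than the wrist camera did. I used the wrist camera for both the pick and the placing, so that any error in it would cancel.

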